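Open the ice core of the drinks tub

TASK

Take the loose lid off the chilled drinks tub by its knob and set it down gently, knob up, flat on the counter. Then open the ice core inside: its cap has a short locking turn of unknown hand, so try it both ways by its grip bar without forcing it, turn it until it is free, and lift it out. Finish while still holding the cap, upright and still, about a hand's width above the tub's rim, and leave the cans, bottle and cup stack alone.

Things in the scene. Friction and masses are not known exactly. Their poses are not given: they have to be found in the camera images.
- tub: Round steel pot fixed to the counter, origin under its centre: outer diameter 200 mm, inner 192, rim 130 mm high. A white core tube, 83 mm across, stands in its middle, nothing else in it. x points to a grey chiller housing fixed against the tub (100 mm along x, 120 wide, 105 high, its centre 152 mm from the tub's axis).
- core_mouth (a point): Centre of the core tube's mouth, 85 mm above the counter, axes as the tub's. Lock: the seated cap's bar lies within 0.15 rad of this x axis. Turned one way (either hand, differs each time, unseen) it stops hard within 0.25 rad; the other way it runs easily (under 0.1 N m) to a stop at about 1.1 rad from x. Beyond 0.95 rad it lifts straight out; before that it lifts only 2 mm.
- lid_knob (a point): Centre of the black round knob (32 mm across, 24 high) of the loose steel lid, about 0.35 kg; z up. The lid is 208 mm across, its top 25 to 30 mm below this point; a step under it (180 mm across, 6 deep) sits loosely in the tub. This point is 164 mm above the counter with the lid on the tub, 40 mm with it flat on the counter.
- cap_grip (a point): Point on the axis of the core's white cap (0.12 kg), in its grey grip bar, 8 mm below the bar's top; x along the bar, z up. Bar 70 mm long, 16 wide, 30 high, on an 88 mm disc whose top is 22 mm and underside 28 mm below this point; under the disc a 16 mm long plug with three lugs. Seated, this point is 113 mm above the counter.
- can_a: Small blue drink can, 54 mm across, 92 mm high, standing on the counter; origin at the centre of its underside. Leave alone.
- can_b: Another such can. Leave alone.
- syrup: Amber syrup bottle, 60 mm across, 170 mm high, standing on the counter; origin at the centre of its underside. Leave alone.
- cup_stack: Upturned stack of paper cups, 76 mm across, 110 mm high, on the counter; origin at the centre of its underside. Leave alone.
Things that resemble listed ones, but are neither listed nor needed, are in the scene too. There is more than one size of the part that bears lid_knob; the job needs the largest.

How it is judged (in metres and radians):
On the way, in this order (a step that is already met when the one before it is completed fails the run):
1. the lid lies flat on the counter, knob up, let go and at rest (height (world z) of lid_knob below 0.052 m and angle between lid_knob's own z axis and vertical below 0.15 rad and linear speed of lid below 0.03 m/s and contact force between each of the fingers, tub and lid below 0.2 N), for 0.3 s.
2. the cap, still seated in the core, is turned round to where it is free (all of step 1 and angle between the x axis of cap_grip and the x axis of core_mouth, either way round above 0.7 rad and distance between cap_grip and core_mouth below 0.036 m), for 0.05 s.
At the end, for the whole second after the job is handed in: Lid flat on the counter, knob up (knob centre under 52 mm, tilt under 0.15 rad), at rest, let go. Fingers hold the cap within 100 mm of the tub axis, grip point 185 to 400 mm up, upright within 0.3 rad, still, touching neither tub nor lid (all of step 1 and height (world z) of cap_grip between 0.185 and 0.4 m and angle between cap_grip's own z axis and vertical below 0.3 rad and horizontal distance between cap_grip and core_mouth below 0.1 m and contact force between the fingers and cap above 1 N and contact force between cap and tub below 0.1 N and contact force between cap and lid below 0.1 N and linear speed of cap below 0.03 m/s); the arm keeps its last pose, push and grip.
It fails at once if a can, the bottle or the cup stack is pushed more than 30 mm or tipped (distance of any of can_a, can_b, syrup, cup_stack from where it was at the start of the episode above 0.03 m or angle between any of can_a, can_b, syrup, cup_stack's own z axis and vertical above 0.35 rad).
It fails at once if the lid is dropped onto the counter (height (world z) of lid_knob below 0.08 m and linear speed of lid above 0.5 m/s).
It fails at once if the cap is forced against the core (over 70 N) (contact force between cap and tub above 70 N).
It also fails if it takes over 61 s, if anything falls off the work surface, if the arm or the gripper's body presses on something with over 40 N, if the wrist force passes 120 N, or if a joint passes its speed limit or range.

ROBOT

A 6-joint arm with a two-finger parallel gripper is mounted at the origin on the work surface. World frame = base frame: x ahead of the robot, y to its left, z up, the work surface at z = 0. Lengths are in mm, angles in rad, forces in N, time in s.
With the tool pointing down it reaches from about 350 to 775 mm from the base axis. Payload 7.3 kg.
Tool frame: the origin (TCP) lies midway between the tips of the shut fingers; the grasp point (between the pads) lies 19 mm behind it; z points along the fingers, y is the direction in which the jaws open and shut (so a half turn about z gives the same grasp; the last joint's range is limited). The gripper opens to 92 mm and grips with 3 to 60 N. Pads are 19 mm wide; open, the fingers measure 130 mm over their backs; the gripper's body (75 mm by 190 mm) begins 47 mm behind the grasp point.
Start: joints at [-1.416, 0.342, 1.524, -0, 1.275, -0.146], TCP at [155.572, -501.44, 226.741] pointing down, gripper open.
Joint ranges: [-2.53, 2.53], [-0.77, 2.02], [0.04, 2.7], [-1, 4.14], [0.28, 2.66], [-3.11, 3.11]. Speed limits (rad/s): [2.57, 2.57, 3.14, 3.14, 3.14, 3.14].

INTERFACE

Orientations are given as [roll, pitch, yaw] about the fixed x, y, z axes, in that order (R = Rz(yaw) Ry(pitch) Rx(roll)).
In Python, from plant import sensors, imaging, ticket gives the robot as it stands. The module is installed in compiled form; this text tells all that it offers.
- The arm moves only by the tool arm_command, never from a script. Its argument "increments" is one flat list of numbers, 5 for each row, row after row: the closure, from 0 (fully open) to 1 (shut), then the shift along the tool's x, y, z in mm, then the turn about the tool's z in degrees. In form: [hand, dx, dy, dz, spin, hand, dx, dy, dz, spin, ...]. A call has 1 to 20 rows; each row is the pose to reach, as a shift and turn from the pose commanded when the call began, along the tool's axes at that moment; what a row does not reach only later rows make up. A row lasts 1/8 s, in which the tool goes at most 62.5 mm and 10.7 degrees, less where a joint would pass 70% of its speed; a pose out of reach is approached as far as the arm can. A call with a gripper value outside its range is refused whole. The fingers move at their own pace and stop on an object; the grip force is fixed at half the most. Time passes only in rows, so rows that repeat a pose let the fingers close. It gives the time, the measured TCP pose, the force and the opening at its end, in the units of the state.
- sensors.get_obs(): the state, without advancing time (a new reading comes with each control period).
- imaging.capture(name): name is "scene" or "top" or "wrist"; returns the picture (480x640x3 uint8, blue, green, red); there is no depth.
- imaging.calibration(name): a dict with "fx", "fy", "cx", "cy" (pixels), "world_to_cam" (4x4, takes a point from world to camera coordinates); the wrist camera has in their place "hand_eye" (4x4, takes a point from camera to tool coordinates, whose origin is the TCP and whose axes are the flange's). Camera axes: x right, y down, z forward; pixel columns grow to the right and rows downward; lengths in mm; the calibration is good to about 2 mm. A picture is of the moment at which its call begins: read the wrist's pose just before it. calibration takes no time and is no camera call.
- ticket.close_job(): hands the job in, once; it reports no verdict.
The state is a dict: "time": time; "joint_positions": joint angles; "dq": joint speeds; "tau": joint torques, N m; "tool_pos": TCP position; "tcp_rot": TCP orientation; "contact_force": force on the tool from outside, world axes, zero at the start; "moment": the same for the moment, N m; "grip_width": finger opening in mm.
Only numpy, scipy, OpenCV 4.12 (cv2) and the standard library are available. Lean on these libraries where they do the work, as an engineer would, in place of code of your own. Each camera call takes 0.05 s, during which the arm holds its last target. There are 200 camera calls.

## Working session

There is one attempt and no reset: what is moved stays moved. The work goes in short steps, Python scripts to look and compute and a tool call to move; the robot and the scene stay as the last step left them, time stands still between calls to the robot, and variables do not carry over. Pictures are saved under pics/ and viewed, about 8 in all and at most 12, crops included, and the job is handed in when it is done.

Besides the shell and the picture viewer there is one more tool, called as name(argument=value, ...) on one line, values as JSON. arm_command: Moves the arm, as the interface text tells. Its arguments: {"type":"object","properties":{"increments":{"type":"array","items":{"type":"number"}}},"required":["increments"]}

```bash
mkdir -p pics
python3 - <<'E'
from plant import sensors, imaging
import cv2,numpy as np
for n in("scene","top"):
    cv2.imwrite(f"pics/{n}0.png",imaging.capture(n)); c=imaging.calibration(n); print(n,c["fx"],c["fy"],c["cx"],c["cy"]); print(np.round(c["world_to_cam"],3))
print(np.round(imaging.calibration("wrist")["hand_eye"],3))
print(sensors.get_obs())
E
```

```text
scene 511.91525298360824 511.91525298360824 308.41161078853946 243.8169509417337
[[-6.520000e-01  7.580000e-01 -1.900000e-02  3.344100e+02]
 [ 5.450000e-01  4.510000e-01 -7.070000e-01 -2.276990e+02]
 [-5.270000e-01 -4.720000e-01 -7.070000e-01  1.663752e+03]
 [ 0.000000e+00  0.000000e+00  0.000000e+00  1.000000e+00]]
top 591.9172788352519 591.9172788352519 322.5640990365208 235.08762874613294
[[-1.900000e-02 -1.000000e+00  6.000000e-03  1.182500e+01]
 [-9.900000e-01  1.800000e-02 -1.400000e-01  5.543460e+02]
 [ 1.400000e-01 -8.000000e-03 -9.900000e-01  1.567414e+03]
 [ 0.000000e+00  0.000000e+00  0.000000e+00  1.000000e+00]]
[[-1.00000e-03 -9.55000e-01 -2.98000e-01  8.05540e+01]
 [ 1.00000e+00 -1.00000e-03  1.00000e-03  5.18000e-01]
 [-1.00000e-03 -2.98000e-01  9.55000e-01 -1.56655e+02]
 [ 0.00000e+00  0.00000e+00  0.00000e+00  1.00000e+00]]
{'time': 0.1, 'joint_positions': array([-1.41600343e+00,  3.42618048e-01,  1.52490039e+00,  3.82864904e-06,
        1.27539064e+00, -1.46002712e-01]), 'dq': array([ 0.00013272, -0.00138292, -0.00221205, -0.00016836, -0.00125238,
       -0.00019213]), 'tau': array([ 1.62951183e-03, -4.32003021e+01, -2.44695085e+01,  7.19797821e-02,
        5.26586850e-02, -4.57629608e-05]), 'tool_pos': array([ 155.5134918 , -501.07144433,  226.13998855]), 'tcp_rot': array([-3.14029077e+00, -1.95141494e-04,  3.00794362e-01]), 'contact_force': array([0.01909829, 0.23198279, 0.66772311]), 'moment': array([0.01067875, 0.0052117 , 0.03131002]), 'grip_width': 91.76081762561957}
```

View pics/scene0.png

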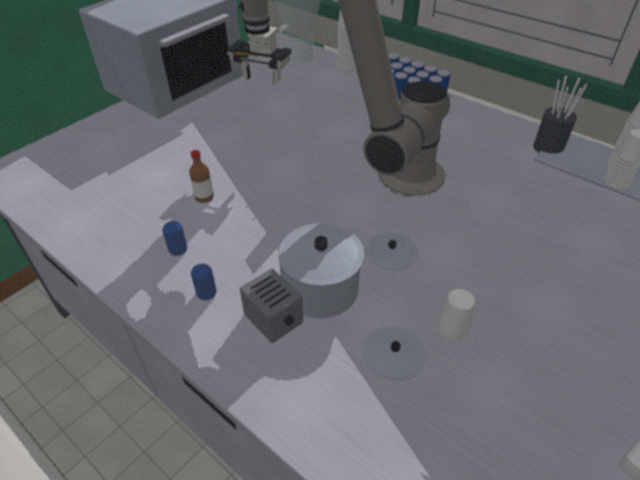

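View pics/top0.png

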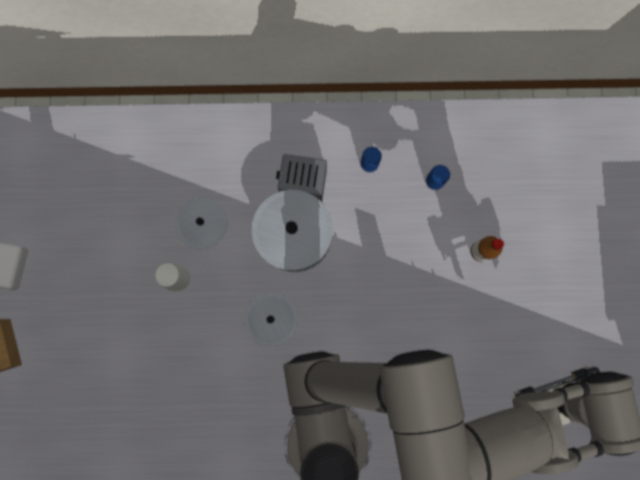

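The scene view shows the tub with its lid (knob at 321,243), the housing at (272,303), the cans at (175,238) and (204,281), the bottle at (202,180) and the cups at (457,313). In the top view the knob is at (291,228), the two smaller decoy lids at (200,221) and (270,320), the housing at (302,174), the cups at (170,277), the cans at (371,159) and (438,177), and the bottle at (489,247).

```bash
cat > h.py <<'E'
import numpy as np,cv2
from scipy.spatial.transform import Rotation as Ro
from plant import sensors, imaging
def cam(n,o=None):
    c=imaging.calibration(n)
    if n!="wrist": M=np.linalg.inv(c["world_to_cam"])
    else:
        T=np.eye(4);T[:3,:3]=Ro.from_euler("xyz",o["tcp_rot"]).as_matrix();T[:3,3]=o["tool_pos"];M=T@c["hand_eye"]
    return c,M
def bp(C,u,v,z):
    c,M=C; d=M[:3,:3]@[(u-c["cx"])/c["fx"],(v-c["cy"])/c["fy"],1]; p=M[:3,3]
    return p+d*(z-p[2])/d[2]
def proj(C,P):
    c,M=C;q=np.linalg.inv(M)@np.append(P,1);return c["fx"]*q[0]/q[2]+c["cx"],c["fy"]*q[1]/q[2]+c["cy"]
E
python3 - <<'E'
from h import *
T=cam("top");S=cam("scene")
for n,C,u,v,z in [("knob",T,291,227.5,172),("knobS",S,321,243,166),("house",T,302,174,105),("hc1",T,283,155,105),("hc2",T,326,160,105),("hc3",T,277,189,105),("canA",T,372,155,92),("canB",T,440,173,92),("syr",T,498,243,170),("cup",T,167,275,110),("cupS",S,461,298,110),("d1",T,200,223,5),("d2",T,270,321,5),
 ]: print(n,np.round(bp(C,u,v,z),0))
E
```

```text
knob [556.  81. 172.]
knobS [560.  84. 166.]
house [709.  53. 105.]
hc1 [761. 103. 105.]
hc2 [746. -11. 105.]
hc3 [670. 119. 105.]
canA [ 761. -135.   92.]
canB [ 708. -315.   92.]
syr [ 508. -434.  170.]
cup [449. 403. 110.]
cupS [451. 405. 110.]
d1 [599. 341.   5.]
d2 [326. 148.   5.]
```

arm_command(increments=[0, 35, -28, -40, -10, 0, 70, -55, -48, -20, 0, 105, -83, -48, -30, 0, 140, -110, -48, -40, 0, 175, -138, -48, -50, 0, 210, -165, -48, -60, 0, 245, -193, -48, -70, 0, 280, -220, -48, -80, 0, 315, -248, -48, -90, 0, 350, -275, -48, -100, 0, 385, -303, -48, -110, 0, 420, -330, -48, -120, 0, 455, -358, -48, -130, 0, 490, -385, -48, -140, 0, 520, -412, -48, -150, 0, 540, -428, -48, -153, 0, 555, -440, -48, -153, 0, 555, -440, -48, -153])

```text
time: 2.35
tool_pos: [555.4, 83.8, 274.1]
tcp_rot: [-3.141, -0.001, 2.971]
contact_force: [-0.1, 0.3, 0.2]
grip_width: 91.8
```

Run:
```python
from h import *
o=sensors.get_obs();im=imaging.capture("wrist");cv2.imwrite("pics/w1.png",im)
print(o);print(proj(cam("wrist",o),[557,83,164]))
```

```text
{'time': 2.35, 'joint_positions': array([ 1.34167788e-02,  3.80228819e-01,  1.33520964e+00, -1.78583302e-04,
        1.42707287e+00, -1.38701103e+00]), 'dq': array([-0.02735532, -0.02252197,  0.02619286, -0.01005687,  0.00087637,
       -0.01776203]), 'tau': array([ 9.35270414e-01, -4.59681702e+01, -2.62514627e+01,  1.45371803e-01,
        4.25145391e-02,  1.61965527e-01]), 'tool_pos': array([555.43456097,  83.80324339, 274.1368742 ]), 'tcp_rot': array([-3.14125102e+00, -8.70909045e-04,  2.97124964e+00]), 'contact_force': array([-0.06844646,  0.34273399,  0.23476342]), 'moment': array([ 0.084093  , -0.15831507, -0.02967791]), 'grip_width': 91.80294734601686}
(np.float64(319.01236525440726), np.float64(234.5822336298922))
```

View pics/w1.png

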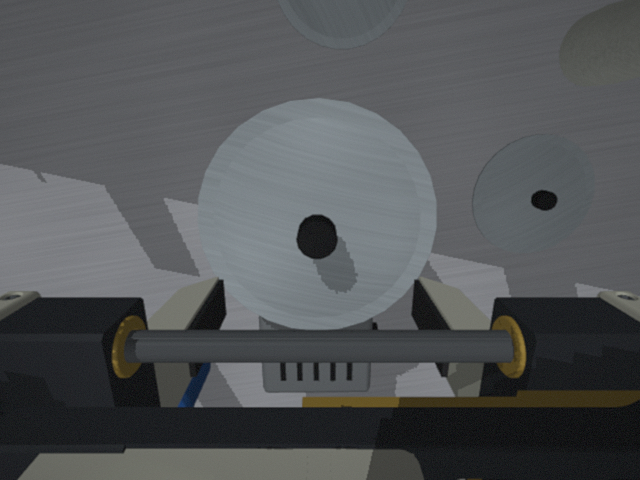

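Knob at (317,236), within about 1 mm of the estimate. Descend and grip.

arm_command(increments=[0, -2.5, -1.5, 30, 0, 0, -2.5, -1.5, 65, 0, 0, -2.5, -1.5, 100, 0, 0, -2.5, -1.5, 120, 0, 0, -2.5, -1.5, 127, 0, 0, -2.5, -1.5, 127, 0, 1, -2.5, -1.5, 127, 0, 1, -2.5, -1.5, 127, 0, 1, -2.5, -1.5, 127, 0, 1, -2.5, -1.5, 127, 0, 1, -2.5, -1.5, 127, 0, 1, -2.5, -1.5, 127, 0, 1, -2.5, -1.5, 127, 0, 1, -2.5, -1.5, 127, 0])

```text
time: 4.15
tool_pos: [557.5, 81.4, 147.7]
tcp_rot: [3.142, -0.0, 2.971]
contact_force: [-0.5, 0.6, 0.6]
grip_width: 31.3
```

arm_command(increments=[1, 0, 0, -6, 0, 1, 0, 0, -15, 0, 1, 0, 0, -30, 0, 1, 0, 0, -50, 0, 1, 0, 0, -70, 0, 1, 0, 0, -80, 0, 1, 3, -20, -80, 0, 1, 7, -45, -80, 0, 1, 12, -80, -80, 0, 1, 18, -115, -80, 0, 1, 24, -155, -80, 0, 1, 30, -195, -80, 0, 1, 36, -230, -80, 0, 1, 40, -258, -80, 0, 1, 42, -272, -80, 0, 1, 42, -272, -80, 0])

```text
time: 6.15
tool_pos: [469.4, -180.1, 227.4]
tcp_rot: [3.141, -0.001, 2.969]
contact_force: [0.5, 0.4, -5.0]
grip_width: 31.0
```

Run:
```python
from h import *
a=imaging.capture("scene");cv2.imwrite("pics/s2.png",a)
o=sensors.get_obs();im=imaging.capture("wrist");cv2.imwrite("pics/w2.png",np.vstack([cv2.resize(a,(400,300)),cv2.resize(im,(400,300))]));print(o["contact_force"],o["moment"],o["grip_width"],o["joint_positions"])
```

```text
[ 0.32453392 -0.43968792 -3.44704091] [ 0.0939724  -0.17538961  0.0068923 ] 31.360623295124125 [-5.17603233e-01  3.01162814e-01  1.58161066e+00  4.02584821e-04
  1.25954896e+00 -1.91727241e+00]
```

View pics/w2.png

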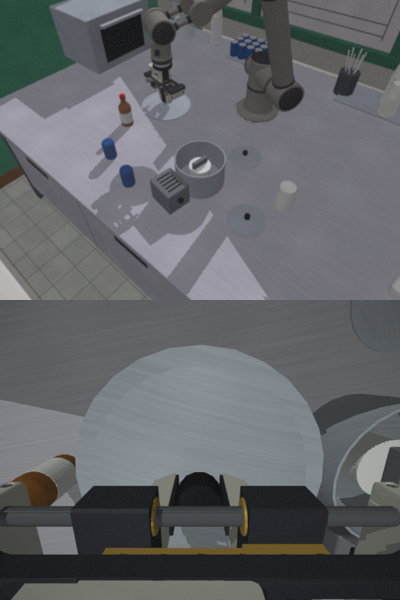

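The lid is held level (combined view: knob at about (200,490), tub open at (200,165) with the cap showing). Lower it.

arm_command(increments=[1, 0, 0, 15, 0, 1, 0, 0, 45, 0, 1, 0, 0, 80, 0, 1, 0, 0, 115, 0, 1, 0, 0, 145, 0, 1, 0, 0, 168, 0, 1, 0, 0, 182, 0, 1, 0, 0, 192, 0, 1, 0, 0, 197, 0, 1, 0, 0, 200, 0, 1, 0, 0, 201.5, 0, 1, 0, 0, 203, 0, 1, 0, 0, 203, 0])

```text
time: 7.88
tool_pos: [470.0, -179.7, 24.8]
tcp_rot: [-3.141, 0.0, 2.971]
contact_force: [-0.7, 0.4, -3.8]
grip_width: 31.2
```

arm_command(increments=[1, 0, 0, 0.5, 0, 1, 0, 0, 1, 0, 1, 0, 0, 1.5, 0, 1, 0, 0, 2, 0, 1, 0, 0, 2, 0])

```text
time: 8.5
tool_pos: [470.0, -179.6, 23.6]
tcp_rot: [-3.141, 0.001, 2.971]
contact_force: [-3.2, 1.8, 6.9]
grip_width: 31.2
```

arm_command(increments=[0, 0, 0, 0, 0, 0, 0, 0, 0, 0, 0, 0, 0, 0, 0, 0, 0, 0, 0, 0, 0, 0, 0, 0, 0, 0, 0, 0, 0, 0, 0, 0, 0, -10, 0, 0, 0, 0, -40, 0, 0, 0, 0, -90, 0, 0, 0, 0, -140, 0, 0, 0, 0, -180, 0, 0, -5, 35, -200, 0, 0, -12, 80, -200, 0, 0, -20, 130, -200, 0, 0, -28, 180, -200, 0, 0, -35, 230, -200, 0, 0, -40, 258, -200, 0, 0, -42, 272, -200, 0, 0, -42, 272, -200, 0])

```text
time: 10.88
tool_pos: [557.4, 81.5, 222.9]
tcp_rot: [-3.141, 0.0, 2.972]
contact_force: [0.0, -0.4, -0.3]
grip_width: 92.0
```

Run:
```python
from h import *
o=sensors.get_obs();im=imaging.capture("wrist");cv2.imwrite("pics/w3.png",im)
C=cam("wrist",o)
print(o["tool_pos"],o["tcp_rot"],o["joint_positions"],proj(C,[557.6,82,121]))
```

```text
[557.38313274  81.52290135 222.87152953] [-3.14126063e+00  4.36589932e-05  2.97218868e+00] [ 9.37558246e-03  4.15408706e-01  1.42264282e+00 -3.46805590e-04
  1.30355722e+00 -1.39192518e+00] (np.float64(320.3736199304914), np.float64(235.73531242183972))
```

View pics/w3.png

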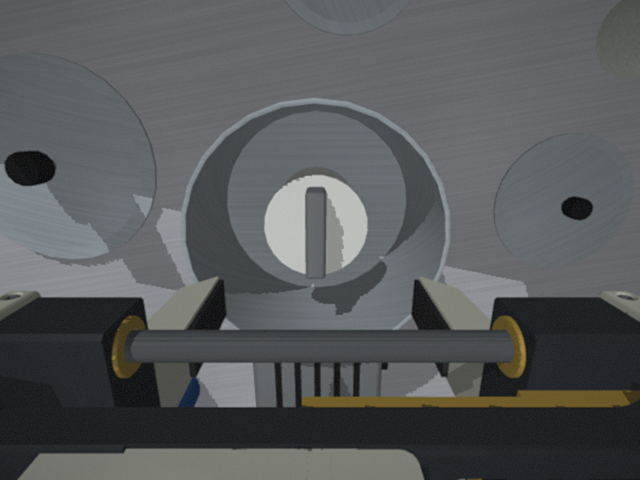

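Run:
```python
from h import *
o=sensors.get_obs();C=cam("wrist",o);R=Ro.from_euler("xyz",o["tcp_rot"]).as_matrix()
for u,v,z in[(316,233,121),(316,188,121),(315.5,278,121),(316,225,91)]:
    p=bp(C,u,v,z);print(p.round(1),(R.T@(p-o["tool_pos"])).round(1))
```

```text
[554.7  78.3 121. ] [  2.1  -2.8 101.8]
[521.   84.2 121. ] [ 36.3  -2.7 101.8]
[591.2  71.6 121. ] [-35.   -3.3 101.8]
[556.8  77.7  91. ] [-1.000e-01 -3.000e+00  1.318e+02]
```

The bar is at about (316,233), spanning v 188–278 and aligned with the tool x; the tub is open and clear. Descend and grip.

arm_command(increments=[0, 0.7, -2.9, 25, 0, 0, 0.7, -2.9, 60, 0, 0, 0.7, -2.9, 95, 0, 0, 0.7, -2.9, 115, 0, 0, 0.7, -2.9, 122, 0, 0, 0.7, -2.9, 125.5, 0, 0, 0.7, -2.9, 125.5, 0, 1, 0.7, -2.9, 125.5, 0, 1, 0.7, -2.9, 125.5, 0, 1, 0.7, -2.9, 125.5, 0, 1, 0.7, -2.9, 125.5, 0, 1, 0.7, -2.9, 125.5, 0, 1, 0.7, -2.9, 125.5, 0, 1, 0.7, -2.9, 125.5, 0, 1, 0.7, -2.9, 125.5, 0, 1, 0.7, -2.9, 125.5, 0])

```text
time: 12.92
tool_pos: [556.3, 78.6, 97.2]
tcp_rot: [-3.142, 0.0, 2.971]
contact_force: [-0.6, -0.1, 0.0]
grip_width: 16.0
```

```bash
python3 -c "
from h import *
o=sensors.get_obs();print(o['tool_pos'],o['tcp_rot'],o['contact_force'],o['moment'],o['grip_width'])"
```

```text
[556.32921522  78.61784633  97.18213418] [-3.14153475e+00  5.10402796e-05  2.97114448e+00] [-0.57729963 -0.12752768  0.04763433] [ 0.10633393 -0.17822692  0.00266411] 15.982198573042783
```

arm_command(increments=[1, 0, 0, 0, 2, 1, 0, 0, 0, 4, 1, 0, 0, 0, 6, 1, 0, 0, 0, 8, 1, 0, 0, 0, 8, 1, 0, 0, 0, 8])

```text
time: 13.68
tool_pos: [556.6, 79.1, 97.3]
tcp_rot: [3.141, 0.0, 2.832]
contact_force: [1.7, 4.5, -1.4]
grip_width: 15.7
```

```bash
python3 -c "
from h import *
o=sensors.get_obs();print(o['tool_pos'],o['tcp_rot'],o['contact_force'],o['moment'],o['grip_width'])"
```

```text
[556.55244841  79.12992245  97.25481576] [3.14089920e+00 4.73553799e-04 2.83233300e+00] [ 1.72579219  4.5028653  -1.44937879] [ 1.03458653 -0.45709437  0.55834552] 15.663470074626835
```

About 0.56 N m of resistance, so this is probably the hard side. Go the other way.

arm_command(increments=[1, 0, 0, 0, -4, 1, 0, 0, 0, -8, 1, 0, 0, 0, -12, 1, 0, 0, 0, -16, 1, 0, 0, 0, -20, 1, 0, 0, 0, -24, 1, 0, 0, 0, -28, 1, 0, 0, 0, -28, 1, 0, 0, 0, -28])

```text
time: 14.8
tool_pos: [556.1, 78.2, 97.2]
tcp_rot: [-3.141, -0.001, -2.965]
contact_force: [-0.6, -0.9, 0.4]
grip_width: 15.7
```

```bash
python3 -c "
from h import *
o=sensors.get_obs();print(o['tool_pos'],o['tcp_rot'],o['contact_force'],o['moment'],o['grip_width'])"
```

```text
[556.10681835  78.16920108  97.20322914] [-3.14105003e+00 -6.05081093e-04 -2.96454763e+00] [-0.60458486 -0.9208839   0.40854186] [-0.07145634 -0.12595971  0.02948635] 15.689948110478108
```

arm_command(increments=[1, 0, 0, 0, -5, 1, 0, 0, 0, -10, 1, 0, 0, 0, -15, 1, 0, 0, 0, -20, 1, 0, 0, 0, -25, 1, 0, 0, 0, -29, 1, 0, 0, 0, -32, 1, 0, 0, 0, -35, 1, 0, 0, 0, -37, 1, 0, 0, 0, -39, 1, 0, 0, 0, -39, 1, 0, 0, 0, -39])

```text
time: 16.3
tool_pos: [556.3, 78.5, 97.2]
tcp_rot: [-3.141, -0.0, -2.283]
contact_force: [0.5, -1.1, 0.3]
grip_width: 16.0
```

```bash
python3 -c "
from h import *
o=sensors.get_obs();print(o['tool_pos'],o['tcp_rot'],o['contact_force'],o['moment'],o['grip_width'])"
```

```text
[556.32977237  78.4603891   97.18333995] [-3.14141921e+00 -2.09182718e-04 -2.28283168e+00] [ 0.4994509  -1.07320977  0.3024657 ] [-0.04959519 -0.17780219 -0.04232898] 16.027598137420252
```

arm_command(increments=[1, 0, 0, 0, -1, 1, 0, 0, 0, -2, 1, 0, 0, -1, -2, 1, 0, 0, -2, -2, 1, 0, 0, -3, -2, 1, 0, 0, -4, -2, 1, 0, 0, -4, -2])

```text
time: 17.18
tool_pos: [556.5, 78.5, 101.4]
tcp_rot: [-3.141, 0.0, -2.247]
contact_force: [3.5, -3.3, -3.3]
grip_width: 15.4
```

arm_command(increments=[1, 0, 0, -2, 0, 1, 0, 0, -4, 0, 1, 0, 0, -7, 0, 1, 0, 0, -10, 0, 1, 0, 0, -10, 0])

```text
time: 17.8
tool_pos: [556.1, 78.9, 111.6]
tcp_rot: [3.141, 0.0, -2.247]
contact_force: [0.3, -0.7, -0.2]
grip_width: 15.9
```

arm_command(increments=[1, 0, 0, -5, 0, 1, 0, 0, -12, 0, 1, 0, 0, -22, 0, 1, 0, 0, -35, 0, 1, 0, 0, -50, 0, 1, 0, 0, -65, 0, 1, 0, 0, -80, 0, 1, 0, 0, -92, 0, 1, 0, 0, -100, 0, 1, 0, 0, -104, 0, 1, 0, 0, -105, 0, 1, 0, 0, -105, 0, 1, 0, 0, -105, 0, 1, 0, 0, -105, 0])

```text
time: 19.55
tool_pos: [556.2, 78.6, 215.9]
tcp_rot: [3.141, -0.0, -2.247]
contact_force: [-0.5, 0.7, -0.7]
grip_width: 15.9
```

Run:
```python
from h import *
o=sensors.get_obs();w=imaging.capture("wrist");s=imaging.capture("scene")
cv2.imwrite("pics/f.png",np.hstack([cv2.resize(w,(400,300)),cv2.resize(s[150:360,180:460],(400,300))]))
print(o["tool_pos"],o["tcp_rot"],o["contact_force"],o["dq"].round(3),o["grip_width"])
```

```text
[556.22820277  78.58880098 215.93689011] [ 3.14129033e+00 -3.76017669e-04 -2.24740426e+00] [-0.47476806  0.72191378 -0.74270602] [-0.001 -0.003 -0.003 -0.001 -0.001  0.   ] 15.913176242674691
```

View pics/f.png

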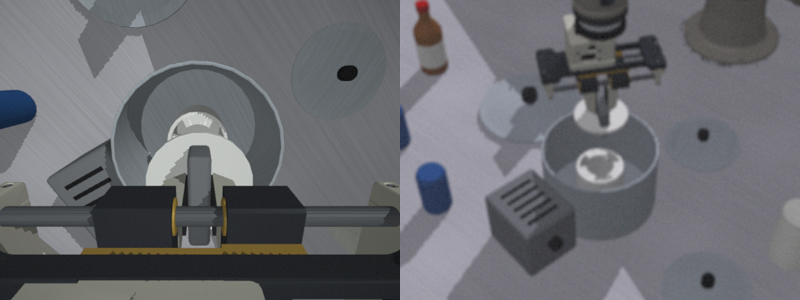

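The cap is held upright above the open core mouth: at (200,165) in the wrist half, and at (602,112) in the scene half, with the empty mouth at (600,165). The lid lies flat at (520,105). Hand in.

```bash
python3 -c "
from plant import ticket;print(ticket.close_job())"
```

```text
the job is handed in; nothing more can be done
None
```

The job was handed in at about 19.7 s of the 61 s allowed; no verdict was reported.

- **Lid:** I lifted it off by the knob and set it flat, knob up, near (470, -180) mm. The force at touchdown was about 7 N. Before handing in, the picture showed it flat and let go.
- **Cap lock:** Turning clockwise, seen from above, met about 0.56 N m within 8°, so I took that as the hard stop and backed off. Turning the other way ran freely to about 1.06 rad from the starting position, and the cap then lifted out with little force.
- **At hand-in:** The cap was held with its grip point about 232 mm up (worked out from the tool height), over the tub axis, upright and still. The finger opening was 15.9 mm, which matches the 16 mm bar. The picture showed the empty core mouth below it.
- **Cans, bottle and cups:** I kept the arm away from them all, and no unexpected contact forces showed. I did not measure their positions again at the end.

None of the checks failed or disagreed.

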